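# Eye bolt from the scrap bin into the vice

## Robot

A 7-joint arm with a two-finger parallel gripper is mounted at the origin on the work surface. World frame = base frame: x ahead of the robot, y to its left, z up, the work surface at z = 0. Lengths are in m, angles in rad, forces in N, time in s.
With the tool pointing down it reaches from about 0.425 to 0.875 m from the base axis. Payload 8.4 kg.
Tool frame: the origin (TCP) lies at the very end of the fingers, on their centre line; the grasp point (between the pads) lies 19 mm behind it (ctrl.grip_point_offset is the distance from the TCP to the grasp point, in m); z points along the fingers, x is the direction in which the jaws open and shut, and the axes are right-handed (so a half turn about z gives the same grasp; the last joint's range is limited). The gripper opens to 87 mm and grips with 3 to 60 N. Pads are 19 mm wide; open, the fingers measure 117 mm over their backs; the gripper's body (75 mm by 190 mm) begins 51 mm behind the grasp point.
Start: joints at [-1.371, 0.333, 0.04, 1.465, -0.013, 1.343, -0.059], TCP at [0.191, 0.621, 0.223] pointing down, gripper open.
Joint ranges: [-2.58, 2.58], [-0.38, 2.09], [-1.3, 1.39], [0.25, 2.4], [-1.5, 4.64], [0.08, 2.09], [-2.65, 2.65]. Speed limits (rad/s): [2.22, 2.22, 2.79, 2.79, 3.14, 3.14, 3.14].

## Interface

Orientations are given as a rotation vector (axis times angle).
In Python, from cell import ctrl gives the robot as it stands. The module is installed in compiled form; this text tells all that it offers.
- The arm moves only by the tool step_arm, never from a script. Its argument "moves" is a list of rows, each a list of 7 numbers: the shift along the world's x, y, z in cm, then the turn, a rotation vector about the world's x, y, z in rad, then the closure, from -1 (fully open) to 1 (shut), so that 0 is half open. In form: [[x, y, z, rx, ry, rz, grip], ...]. A call has 1 to 20 rows; each row shifts and turns the commanded pose from where the row before left it; what a row does not reach is not made up. A row lasts 1/12 s, in which the tool goes at most 41.7 mm and 7.16 degrees, less where a joint would pass 70% of its speed; a pose out of reach is approached as far as the arm can. A call is refused whole if a number of a shift passes 4.17 or a number of a turn 0.125, either way. A call with a gripper value outside its range is refused whole. The fingers move at their own pace and stop on an object; "squeeze" is the grip in N (left out, the last holds). Time passes only in rows, so rows that do not move let the fingers close. It gives the time, the measured TCP pose, the force and the opening at its end, in the units of the state.
- ctrl.state(): the state, without advancing time (a new reading comes with each control period).
- ctrl.camera(name): name is "scene" or "top" or "wrist"; returns the picture (384x512x3 uint8, red, green, blue); there is no depth.
- ctrl.camera_params(name): a dict with "intrinsics" (3x3 intrinsics, pixels), "R" (3x3) and "t" (3): a world point X has camera coordinates R X + t. Camera axes: x right, y down, z forward; pixel columns grow to the right and rows downward; lengths in m; the calibration is good to about 2 mm. A picture is of the moment at which its call begins: read the wrist's pose just before it. camera_params takes no time and is no camera call; for the wrist camera it gives the pose at the moment of the call.
- ctrl.finish_job(): hands the job in, once; it reports no verdict.
The state is a dict: "t": time; "joints": joint angles; "joint_vel": joint speeds; "effort": joint torques, N m; "eef_pos": TCP position; "eef_rot": TCP orientation; "force": force on the tool from outside, world axes, zero at the start; "wrist_torque": the same for the moment, N m; "gripper_width": finger opening in m.
Only numpy, scipy, OpenCV 4.12 (cv2) and the standard library are available. Lean on these libraries where they do the work, as an engineer would, in place of code of your own. Each camera call takes 0.05 s, during which the arm holds its last target. There are 200 camera calls.

## Task

Fish the eye bolt (the one with the closed ring) out of the bin from under the rods of the low jar shelf, without knocking the shelf, and leave everything else in the bin. Lay it flat on the bed of the vice with the shank right across between the jaws and the eye sticking out clear of the jaws on the side towards the bin, then slide the jaw up so that the vice grips the shank squarely. Leave the jar, tin and tape on the bench alone.

Things in the scene. Friction and masses are not known exactly. Their poses are not given: they have to be found in the camera images.
- eye_bolt: The part wanted: plain steel eye bolt, about 280 g, 132 mm long, 18 mm thick all over; round shank along its x, free from x=-39 mm (tail) to +39 mm; then a closed round eye, 54 mm outside, 18 mm hole, centred at x=+66 mm. Origin under the middle of the free shank, 9 mm below its axis; lies flat on the bin floor under the shelf rods. Its eye points away from the vice.
- eye (a point): Centre of the eye of the eye bolt (in its hole, at half thickness).
- hook_bolt: Not wanted: like the eye bolt, but its head is an open hook (the ring has a gap). Same size; Origin under the middle of the free shank, 9 mm below its axis; lies flat on the bin floor under the shelf rods.
- tee_bolt: Not wanted: like the eye bolt, but its head is a straight cross bar, 60 mm long, 18 mm thick, at x=+66 mm. Origin under the middle of the free shank, 9 mm below its axis; lies flat on the bin floor under the shelf rods.
- bin: Fixed open grey steel bin, 280 (x) by 360 (y) by 48 mm high, walls and floor 5 mm. Origin: centre of its underside, on the bench. Its -x wall faces the vice. The three bolts lie in a row along its y, about 90 mm apart, in any order.
- shelf: Fixed low jar shelf astride the bin, same origin and axes as the bin: two steel rods, 10 mm thick, along y at x=-25 and x=+23 mm, axes 190 mm above the bench, between wooden ends at y=+-152 to +-210 mm, 205 mm high, on posts at y=+-198 mm (45 by 20 mm). A jar on each end reaches 263 mm. The rods pass over the shanks: reach those slantwise from the bin's -x side.
- vice: Fixed small drilling vice, 130 (x) by 230 (y) mm. Origin: on the bench, under the middle of the jaws' widths. Bed top 35 mm above the bench, x=-65 to +65, y=-115 to +95 mm. Fixed jaw: face at y=+50 mm, looking to -y; jaws 60 mm wide (x=-30 to +30 mm), tops 63 mm above the bench. Its +x side is the one towards the bin.
- vice_jaw (a joint): Sliding jaw of the vice, m: 0 = fully open (jaw faces 100 mm apart), growing as it slides in +y of the vice towards the fixed jaw; gap = 0.100 - value; stops at 0.090. Slides with about 4 N and stays where it is left.
- jaw_tab (a point): On the sliding jaw: top centre of its upright tab, 40 mm wide (x), 12 mm thick (y), standing 40 mm above the top of the jaw; this point is 103 mm above the bench. The jaw's face is 20 mm in +y from it. The tab can be pinched from above or pushed.
- nut0: Steel hex nut, 30 mm wide, 14 mm high, loose in the bin, near its front or back wall, not wanted. Origin: centre of underside.
- nut1: As nut0.
- nut2: As nut0.
- coupling: Short dark pipe coupling, 30 mm outside, 22 mm high, upright, loose in the bin, near its front or back wall, not wanted. Origin: centre of underside.
- plate: Dark steel flat, 22 by 50 by 8 mm, loose in the bin, near its front or back wall, not wanted. Origin: centre of underside.
- angle: Aluminium angle bracket, 26 by 30 by 24 mm, loose in the bin, near its front or back wall, not wanted. Origin: centre of underside.
- screw_jar: Glass jar, 68 mm across, 100 mm high, on the bench beyond the work. Leave alone. Origin: centre of underside.
- paint_tin: Paint tin, 64 mm across, 90 mm high, on the bench between vice and bin. Leave alone. Origin: centre of underside.
- tape_roll: Roll of tape lying flat, 84 mm across, 25 mm high, on the bench on the -x side of the vice. Leave alone. Origin: centre of underside.

How it is judged:
On the way, in this order (a step that is already met when the one before it is completed fails the run):
1. the eye bolt is lifted clear of the bin (height (world z) of eye_bolt above 0.075 m), for 0.1 s.
2. the eye bolt lies on the bed between the jaws (x of eye_bolt in the frame of vice between -0.02 and 0.02 m and z of eye in the frame of vice between 0.036 and 0.054 m and y of eye_bolt in the frame of vice between -0.05 and 0.052 m), for 0.2 s.
At the end, for the whole second after the job is handed in: Jaw closed on the shank (gap under 21 mm), the bolt on the bed against the fixed jaw, square within 0.1 rad, eye centre 56 to 77 mm from the middle of the jaws in the vice's +x and 36 to 52 mm above the bench, at rest; every other part still in the bin (value of joint vice_jaw above 0.079 m and x of eye in the frame of vice between 0.056 and 0.077 m and y of eye_bolt in the frame of vice between 0.032 and 0.05 m and z of eye in the frame of vice between 0.036 and 0.052 m and angle between the x axis of eye_bolt and the x axis of vice, either way round below 0.1 rad and linear speed of eye_bolt below 0.02 m/s and x of hook_bolt in the frame of bin between -0.14 and 0.14 m and y of hook_bolt in the frame of bin between -0.18 and 0.18 m and height (world z) of each of hook_bolt, tee_bolt, nut0, nut1, nut2, coupling, plate, angle below 0.06 m and x of tee_bolt in the frame of bin between -0.14 and 0.14 m and y of tee_bolt in the frame of bin between -0.18 and 0.18 m and x of nut0 in the frame of bin between -0.14 and 0.14 m and y of nut0 in the frame of bin between -0.18 and 0.18 m and x of nut1 in the frame of bin between -0.14 and 0.14 m and y of nut1 in the frame of bin between -0.18 and 0.18 m and x of nut2 in the frame of bin between -0.14 and 0.14 m and y of nut2 in the frame of bin between -0.18 and 0.18 m and x of coupling in the frame of bin between -0.14 and 0.14 m and y of coupling in the frame of bin between -0.18 and 0.18 m and x of plate in the frame of bin between -0.14 and 0.14 m and y of plate in the frame of bin between -0.18 and 0.18 m and x of angle in the frame of bin between -0.14 and 0.14 m and y of angle in the frame of bin between -0.18 and 0.18 m); the robot touches nothing.
It fails at once if the shelf is knocked (over 10 N) (contact force between shelf and anything else above 10 N).
It fails at once if a bystander on the bench is moved over 25 mm (distance of any of screw_jar, paint_tin, tape_roll from where it was at the start of the episode above 0.025 m).
It also fails if it takes over 64 s, if anything falls off the work surface, if the arm or the gripper's body presses on something with over 40 N, if the wrist force passes 120 N, or if a joint passes its speed limit or range.

## Working session

There is one attempt and no reset: what is moved stays moved. The work goes in short steps, Python scripts to look and compute and a tool call to move; the robot and the scene stay as the last step left them, time stands still between calls to the robot, and variables do not carry over. Pictures are saved under pics/ and viewed, about 8 in all and at most 12, crops included, and the job is handed in when it is done.

Besides the shell and the picture viewer there is one more tool, called after ">>>" as name(argument=value, ...) on one line, values as JSON. step_arm: Moves the arm, as the interface text tells. Its arguments: {"type":"object","properties":{"moves":{"type":"array","items":{"type":"array","items":{"type":"number"}}},"squeeze":{"type":"number"}},"required":["moves"]}

```bash
mkdir -p pics; python3 - <<'E'
from cell import ctrl
import cv2,numpy as np
s=ctrl.state();print(s)
for n in("scene","top"):
    im=ctrl.camera(n);cv2.imwrite(f"pics/{n}0.png",im[:,:,::-1]);p=ctrl.camera_params(n);print(n,p)
a=cv2.imread("pics/top0.png");cv2.imwrite("pics/top0b.png",cv2.resize(a,(800,600),interpolation=cv2.INTER_CUBIC))
print(ctrl.grip_point_offset)
E
```

```text
{'t': 0.0, 'joints': array([-1.37119421,  0.33394665,  0.03989915,  1.46628938, -0.01337082,
        1.34326282, -0.0584947 ]), 'joint_vel': array([ 0.00126069,  0.00106794, -0.00115751,  0.00181127, -0.0007737 ,
       -0.00052061, -0.00039176]), 'effort': array([ 2.17595093e-04, -6.56362438e+01,  1.33539554e+00, -4.03787434e+01,
       -5.96935744e-02,  4.49692179e-02,  2.16768417e-04]), 'eef_pos': array([0.19126059, 0.62073702, 0.22162765]), 'eef_rot': array([ 2.52649761e+00,  1.86535764e+00, -1.92463289e-03]), 'force': array([-0.41498497, -0.07864331,  0.23351719]), 'wrist_torque': array([ 0.02263975,  0.0184498 , -0.02312369]), 'gripper_width': 0.08703622460745197}
scene {'intrinsics': array([[387.0466967 ,   0.        , 254.78931441],
       [  0.        , 387.0466967 , 191.75874611],
       [  0.        ,   0.        ,   1.        ]]), 'R': array([[-0.06836543,  0.99751096, -0.01726439],
       [ 0.56869655,  0.02474643, -0.82217507],
       [-0.81970141, -0.06602655, -0.56897284]]), 't': array([ 0.06068619, -0.28177872,  1.55488718])}
top {'intrinsics': array([[494.6909114 ,   0.        , 261.89248354],
       [  0.        , 494.6909114 , 197.76911672],
       [  0.        ,   0.        ,   1.        ]]), 'R': array([[-0.0242293 , -0.99934185, -0.02699637],
       [-0.99840212,  0.02556785, -0.05039339],
       [ 0.05105046,  0.02573223, -0.99836451]]), 't': array([0.02413768, 0.60604905, 1.23484824])}
0.0187
```

View pics/top0b.png

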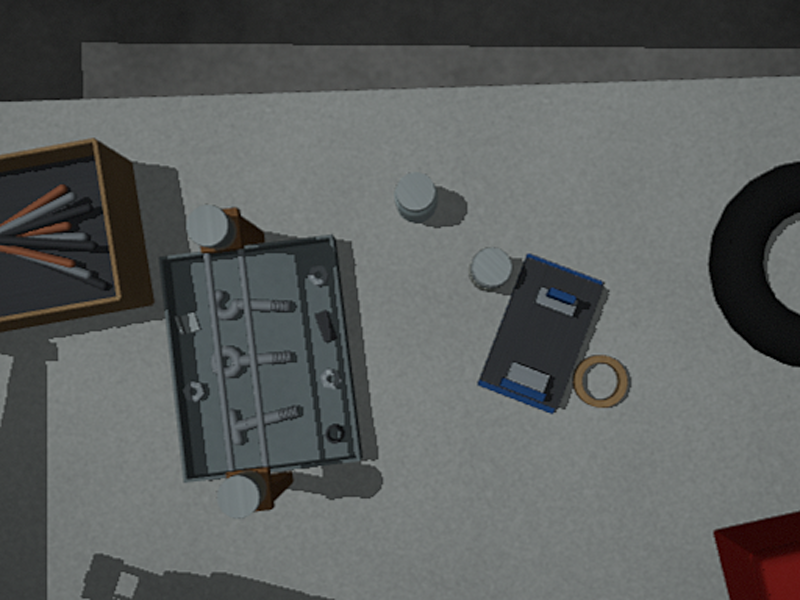

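View pics/scene0.png

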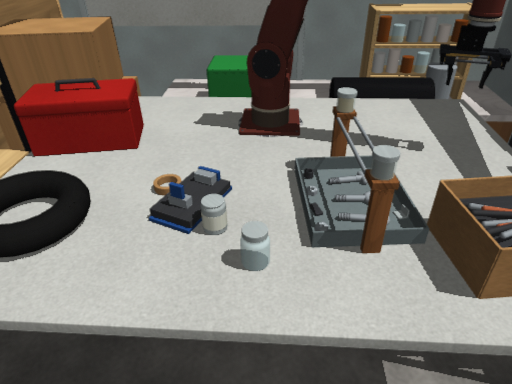

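```bash
cat > h.py <<'E'
from cell import ctrl
import cv2,numpy as np
def back(p,u,v,z):
    K,R,t=p["intrinsics"],np.array(p["R"]),np.array(p["t"])
    d=R.T@np.linalg.inv(K)@[u,v,1]; c=-R.T@t
    return c+d*(z-c[2])/d[2]
def proj(p,X):
    X=np.atleast_2d(X);c=X@np.array(p["R"]).T+p["t"];q=c@p["intrinsics"].T
    return q[:,:2]/q[:,2:]
E
python3 - <<'E'
from h import *
a=cv2.imread("pics/top0.png");
b=cv2.resize(a[145:315,100:240],None,fx=3.5,fy=3.5,interpolation=cv2.INTER_CUBIC)
c=cv2.resize(a[145:275,290:410],None,fx=2.5*1.0,fy=2.5,interpolation=cv2.INTER_CUBIC)
o=np.zeros((600,800,3),np.uint8);o[:b.shape[0],:b.shape[1]]=b;o[:c.shape[0],495:495+c.shape[1]]=c
cv2.imwrite("pics/z1.png",cv2.convertScaleAbs(o,alpha=1.6))
E
```

```text
(no output)
```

View pics/z1.png

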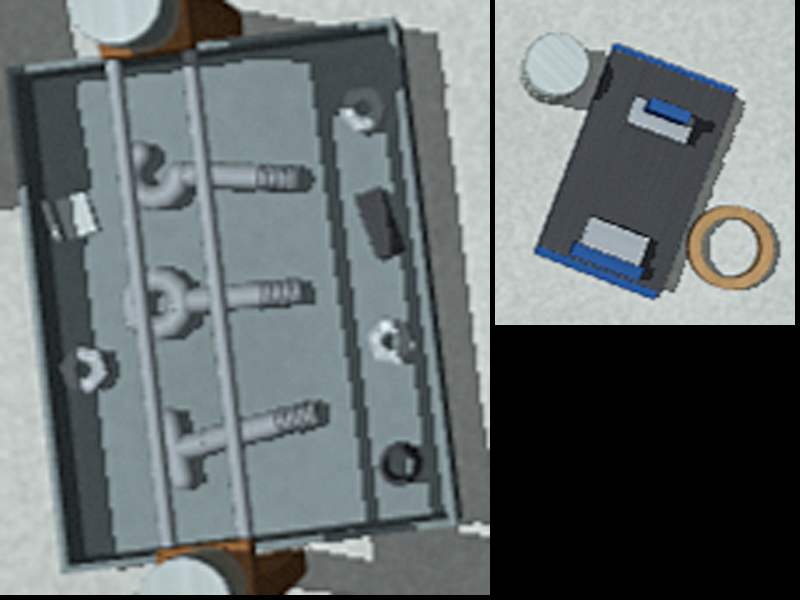

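```bash
python3 - <<'E'
from h import *
p=ctrl.camera_params("top")
A=lambda x,y:(100+x/3.5,145+y/3.5)
B=lambda x,y:(290+(x-495)/2.5,145+y/2.5)
def pt(q,z): return back(p,*q,z)
def fit(loc,w):
    loc=np.array(loc);w=np.array(w)[:,:2];lc=loc.mean(0);wc=w.mean(0)
    a=loc-lc;b=w-wc
    th=np.arctan2((a[:,0]*b[:,1]-a[:,1]*b[:,0]).sum(),(a*b).sum())
    R=np.array([[np.cos(th),-np.sin(th)],[np.sin(th),np.cos(th)]])
    t=wc-R@lc;print("pose",t,th,"res mm",((loc@R.T+t-w)*1e3).round(1).tolist());return t,th
# bin x -> image left; y -> image down
b=[pt(A(*c),.048) for c in[(10,68),(395,22),(457,520),(68,570)]]
bt,bth=fit([(.14,-.18),(-.14,-.18),(-.14,.18),(.14,.18)],b)
v=[pt(B(*c),.035) for c in[(613,45),(737,92)]]
v2=[pt(B(*c),.035) for c in[(536,250),(656,297)]]
print("vice corners",v,v2)
f=[pt(B(*c),.063) for c in[(590,218),(653,240)]]; print("fixed face",f)
fit([(.065,-.115),(-.065,-.115),(.03,.05),(-.03,.05)],v+f)
fit([(.065,-.115),(-.065,-.115),(.065,.115),(-.065,.115)],v+v2)
print("tab", pt(B(670,109),.103))
e=pt(A(172,302),.014);ta=pt(A(314,291),.014);print("eye",e,"tail",ta,np.linalg.norm(e-ta))
d=(e-ta)/np.linalg.norm(e-ta);print("dir",np.arctan2(d[1],d[0]),"origin",e-.066*d, ta+.039*d)
R=np.array([[np.cos(bth),-np.sin(bth)],[np.sin(bth),np.cos(bth)]])
for q in(e,ta,e-.066*d):print("in bin",(q[:2]-bt)@R)
E
```

```text
pose [0.53434596 0.24607431] 1.6738642416898266 res mm [[0.9, 1.3], [4.5, -1.7], [-2.8, -2.1], [-2.5, 2.5]]
vice corners [array([ 0.68723236, -0.18087304,  0.035     ]), array([ 0.63712388, -0.30166677,  0.035     ])] [array([ 0.48585308, -0.09860314,  0.035     ]), array([ 0.43708311, -0.21505979,  0.035     ])]
fixed face [array([ 0.51673329, -0.14980434,  0.063     ]), array([ 0.49415406, -0.20964735,  0.063     ])]
pose [ 0.55360206 -0.19851135] 1.1930614334092366 res mm [[-2.8, 0.4], [-0.6, 0.3], [1.5, -2.4], [1.9, 1.7]]
pose [ 0.56182311 -0.19905068] 1.1734110633168366 res mm [[5.8, -2.7], [5.6, -1.8], [-4.9, 4.0], [-6.5, 0.6]]
tab [ 0.61759412 -0.22336917  0.103     ]
eye [0.52872544 0.29730045 0.014     ] tail [0.53421032 0.19378237 0.014     ] 0.1036632922416267
dir 1.6237315990541286 origin [0.53221753 0.2313929  0.014     ] [0.53214681 0.23272774 0.014     ]
in bin [0.05153257 0.00032027]
in bin [-0.05200048  0.00551501]
in bin [-0.01438451  0.00362764]
```

>>> step_arm(moves=[[0, 0, 4, 0, 0, 0, -0.3], [0, 0, 4, 0, 0, 0, -0.3], [0, 0, 4, 0, 0, 0, -0.3], [0, 0, 4, 0, 0, 0, -0.3], [2.2, -3.4, 0, 0, 0, -0.076, -0.3], [2.2, -3.4, 0, 0, 0, -0.076, -0.3], [2.2, -3.4, 0, 0, 0, -0.076, -0.3], [2.2, -3.4, 0, 0, 0, -0.076, -0.3], [2.2, -3.4, 0, 0, 0, -0.076, -0.3], [2.2, -3.4, 0, 0, 0, -0.076, -0.3], [2.2, -3.4, 0, 0, 0, -0.076, -0.3], [2.2, -3.4, 0, 0, 0, -0.076, -0.3], [2.2, -3.4, 0, 0, 0, -0.076, -0.3], [2.2, -3.4, 0, 0, 0, -0.076, -0.3], [2.2, -3.4, 0, 0, 0, -0.076, -0.3], [2.2, -3.4, 0, 0, 0, -0.076, -0.3], [2.2, -3.4, 0, 0, 0, -0.076, -0.3], [2.2, -3.4, 0, 0, 0, -0.076, -0.3], [2.2, -3.4, 0, 0, 0, -0.076, -0.3], [2.2, -3.4, 0, 0, 0, -0.076, -0.3]])

```text
t: 1.77
eef_pos: [0.5438, 0.0752, 0.3826]
eef_rot: [-3.14, -0.082, -0.0]
force: [0.8, 0.4, -0.8]
gripper_width: 0.0569
```

>>> step_arm(moves=[[-0.1, 0.6, -2.5, 0.087, 0.0046, 0, -0.3], [-0.1, 0.6, -2.5, 0.087, 0.0046, 0, -0.3], [-0.1, 0.6, -2.5, 0.087, 0.0046, 0, -0.3], [-0.1, 0.6, -2.5, 0.087, 0.0046, 0, -0.3], [-0.1, 0.6, -2.5, 0.087, 0.0046, 0, -0.3], [0, 0.6, -2.5, 0.087, 0.0046, 0, -0.3], [0, 0, 0, 0, 0, 0, -0.3], [0, 0, 0, 0, 0, 0, -0.3]])

```text
t: 2.43
eef_pos: [0.5375, 0.1119, 0.2312]
eef_rot: [-2.621, -0.069, 0.022]
force: [-0.0, 0.3, 1.2]
gripper_width: 0.0564
```

```bash
python3 - <<'E'
from h import *
from scipy.spatial.transform import Rotation as R
s=ctrl.state();print(s["t"],s["eef_pos"],R.from_rotvec(s["eef_rot"]).as_matrix().round(3),s["joints"].round(2),s["force"])
p=ctrl.camera_params("wrist");im=ctrl.camera("wrist")
import pickle;pickle.dump(p,open("w1.pkl","wb"));print(-np.array(p["R"]).T@p["t"])
cv2.imwrite("pics/w1.png",cv2.convertScaleAbs(cv2.resize(im[:,:,::-1],(800,600),interpolation=cv2.INTER_CUBIC),alpha=1.4))
E
```

```text
2.4333 [0.53754893 0.1119484  0.23119172] [[ 0.999  0.045 -0.029]
 [ 0.053 -0.867  0.496]
 [-0.003 -0.497 -0.868]] [-0.56  0.18  0.69  1.79 -0.64  1.37  0.36] [-0.0113007   0.3430418   1.19180544]
[0.53860731 0.10091037 0.41186605]
```

View pics/w1.png

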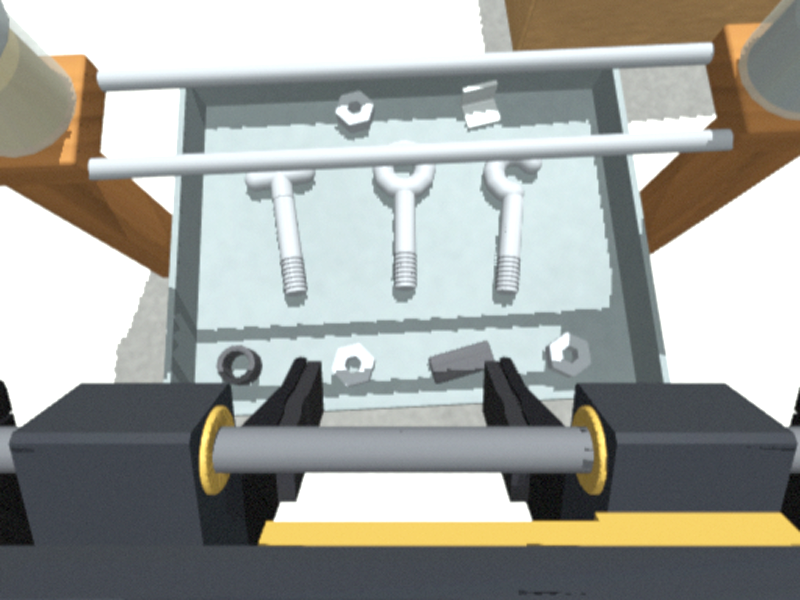

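```bash
python3 - <<'E'
from h import *
import pickle
p=pickle.load(open("w1.pkl","rb"))
f=lambda u,v,z=.014:back(p,u*.64,v*.64,z)
ta,m,e=f(404.5,290,.012),f(404.5,205),f(404,179)
print(ta,m,e);d=(e-ta)[:2];print(np.arctan2(d[1],d[0]),np.linalg.norm(d), np.arctan2(*(m-ta)[[1,0]]))
print(f(90,170,.19),f(732,140,.19))
E
```

```text
[0.53358643 0.20192285 0.012     ] [0.52975854 0.2751137  0.014     ] [0.52809202 0.29882649 0.014     ]
1.6274354238806759 0.09705928326623484 1.6230488814481059
[0.3824602  0.20821797 0.19      ] [0.68992488 0.23985626 0.19      ]
```

>>> step_arm(moves=[[-0.06, 1.44, -2.5, 0, 0, 0, -0.3], [-0.06, 1.44, -2.5, 0, 0, 0, -0.3], [-0.06, 1.44, -2.5, 0, 0, 0, -0.3], [-0.06, 1.44, -2.5, 0, 0, 0, -0.3], [-0.06, 1.44, -2.5, 0, 0, 0, -0.3], [-0.06, 1.44, -2.5, 0, 0, 0, -0.3], [-0.06, 1.44, -2.5, 0, 0, 0, -0.3], [-0.06, 1.44, -2.5, 0, 0, 0, -0.3], [0, 0, 0, 0, 0, 0, -0.3], [0, 0, 0, 0, 0, 0, -0.3]])

```text
t: 3.32
eef_pos: [0.5336, 0.2305, 0.0337]
eef_rot: [-2.618, -0.079, 0.018]
force: [1.3, 0.1, -0.6]
gripper_width: 0.0567
```

```bash
python3 - <<'E'
from h import *
s=ctrl.state();print(s["t"],s["eef_pos"],s["eef_rot"],s["joints"].round(2),s["force"])
im=ctrl.camera("wrist")
cv2.imwrite("pics/w2.png",cv2.convertScaleAbs(im[:,:,::-1],alpha=1.2))
E
```

```text
3.3167 [0.53362736 0.2305193  0.03369952] [-2.6182142  -0.07943862  0.01842438] [-0.62  0.42  0.54  1.97 -0.92  1.    0.53] [ 1.2787471   0.07842572 -0.61799768]
```

View pics/w2.png

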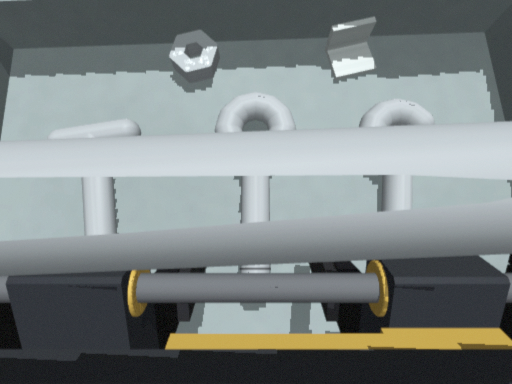

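```bash
python3 - <<'E'
from h import *
p=ctrl.camera_params("wrist");c=-np.array(p["R"]).T@p["t"];print(c,p["intrinsics"][0,0],np.array(p["R"])[2])
th=1.674;R=np.array([[np.cos(th),-np.sin(th)],[np.sin(th),np.cos(th)]])
for x in(-.025,.023):
  P=[np.r_[R@[x,y]+[.5343,.2461],.19] for y in(-.04,0,.04)];print(np.round(P,3),proj(p,np.array(P)).round(0).tolist(),[np.linalg.norm(q-c).round(3) for q in P])
E
```

```text
[0.53462432 0.21777146 0.21529662] 324.35780806461526 [-0.00976811  0.22499698 -0.9743105 ]
[[0.577 0.225 0.19 ]
 [0.537 0.221 0.19 ]
 [0.497 0.217 0.19 ]] [[787.0, 202.0], [288.0, 225.0], [-233.0, 248.0]] [np.float64(0.05), np.float64(0.026), np.float64(0.045)]
[[0.572 0.273 0.19 ]
 [0.532 0.269 0.19 ]
 [0.492 0.265 0.19 ]] [[612.0, -213.0], [259.0, -203.0], [-104.0, -194.0]] [np.float64(0.071), np.float64(0.057), np.float64(0.068)]
```

```bash
python3 - <<'E'
from h import *
im=ctrl.camera("scene")[:,:,::-1]; p=ctrl.camera_params("scene");w=ctrl.camera_params("wrist");c=-np.array(w["R"]).T@w["t"]
print(proj(p,c),proj(p,ctrl.state()["eef_pos"]))
a=cv2.imread("pics/scene0.png")
A=cv2.resize(a[0:110,412:512],(400,440),interpolation=cv2.INTER_CUBIC);B=cv2.resize(im[60:210,270:370],(400,600),interpolation=cv2.INTER_CUBIC)
o=np.zeros((600,800,3),np.uint8);o[:440,:400]=A;o[:,400:]=B
cv2.imwrite("pics/s2.png",cv2.convertScaleAbs(o,alpha=1.8))
E
```

```text
[[348.39547073 132.66968212]] [[344.86138219 191.56682566]]
```

View pics/s2.png

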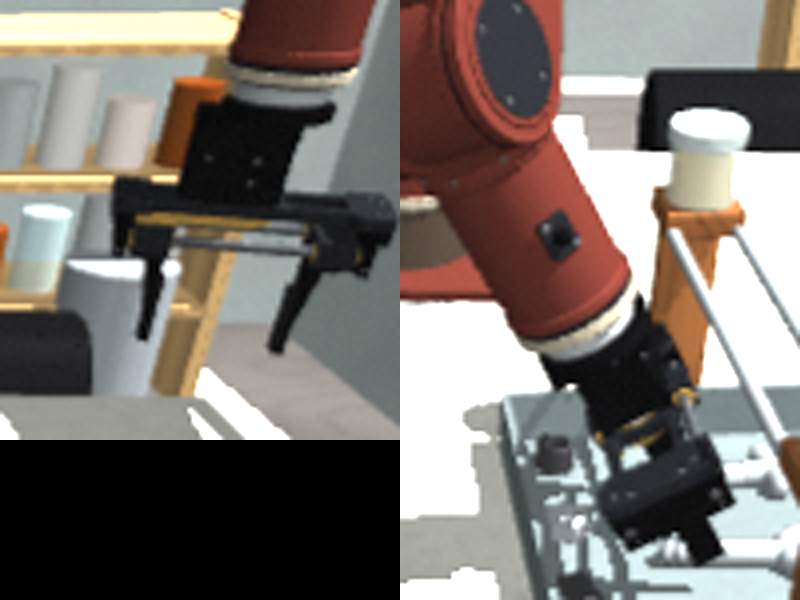

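>>> step_arm(moves=[[-0.05, 0.3, -0.5, 0, 0, 0, -0.3], [-0.05, 0.3, -0.5, 0, 0, 0, -0.3], [-0.05, 0.2, -0.5, 0, 0, 0, -0.3], [-0.05, 0.1, -0.4, 0, 0, 0, -0.3], [0, 0, 0, 0, 0, 0, -0.3], [0, 0, 0, 0, 0, 0, -0.3], [0, 0, 0, 0, 0, 0, -0.3]])

```text
t: 4.0
eef_pos: [0.5316, 0.2371, 0.0135]
eef_rot: [-2.618, -0.073, 0.018]
force: [-0.7, -0.3, 0.6]
gripper_width: 0.0566
```

>>> step_arm(moves=[[0, 0.1, -0.2, 0, 0, 0, -0.3], [0, 0, 0, 0, 0, 0, -0.3], [0, 0, 0, 0, 0, 0, 1], [0, 0, 0, 0, 0, 0, 1], [0, 0, 0, 0, 0, 0, 1], [0, 0, 0, 0, 0, 0, 1], [0, 0, 0, 0, 0, 0, 1], [0, 0, 0, 0, 0, 0, 1], [0, 0, 0, 0, 0, 0, 1]], squeeze=60)

```text
t: 4.75
eef_pos: [0.5316, 0.2384, 0.0116]
eef_rot: [-2.618, -0.073, 0.017]
force: [1.0, 0.1, 0.0]
gripper_width: 0.018
```

>>> step_arm(moves=[[0.01, -0.2, 0.4, 0, 0, 0, 1], [0.02, -0.4, 0.7, 0, 0, 0, 1], [0.03, -0.6, 1.0, 0, 0, 0, 1], [0.03, -0.6, 1.0, 0, 0, 0, 1], [0.03, -0.6, 1.0, 0, 0, 0, 1], [0.03, -0.6, 1.0, 0, 0, 0, 1], [0.03, -0.6, 1.0, 0, 0, 0, 1], [0.03, -0.6, 1.0, 0, 0, 0, 1], [0.03, -0.6, 1.0, 0, 0, 0, 1], [0.03, -0.4, 0.6, 0, 0, 0, 1], [0, 0, 0, 0, 0, 0, 1], [0, 0, 0, 0, 0, 0, 1]])

```text
t: 5.75
eef_pos: [0.5344, 0.1863, 0.0988]
eef_rot: [-2.618, -0.073, 0.017]
force: [0.5, -0.4, -3.6]
gripper_width: 0.0168
```

```bash
python3 - <<'E'
from h import *
s=ctrl.state();print(s["t"],s["eef_pos"],s["eef_rot"],s["joints"].round(2),s["force"],s["gripper_width"])
im=ctrl.camera("wrist")[:,:,::-1]; b=ctrl.camera("scene")[:,:,::-1][80:230,270:430]
o=np.zeros((600,800,3),np.uint8);o[:300,:400]=cv2.resize(im,(400,300));o[:,:][300:,:]=0
B=cv2.resize(b,(640,600),interpolation=cv2.INTER_CUBIC);o[:,400:]=B[:,:400]
cv2.imwrite("pics/w3.png",cv2.convertScaleAbs(o,alpha=1.5))
E
```

```text
5.75 [0.53442848 0.18630577 0.09882876] [-2.61771946 -0.0733209   0.01663725] [-0.61  0.32  0.61  1.94 -0.8   1.12  0.47] [ 0.50240565 -0.39256269 -3.58188408] 0.016792725677478502
```

View pics/w3.png

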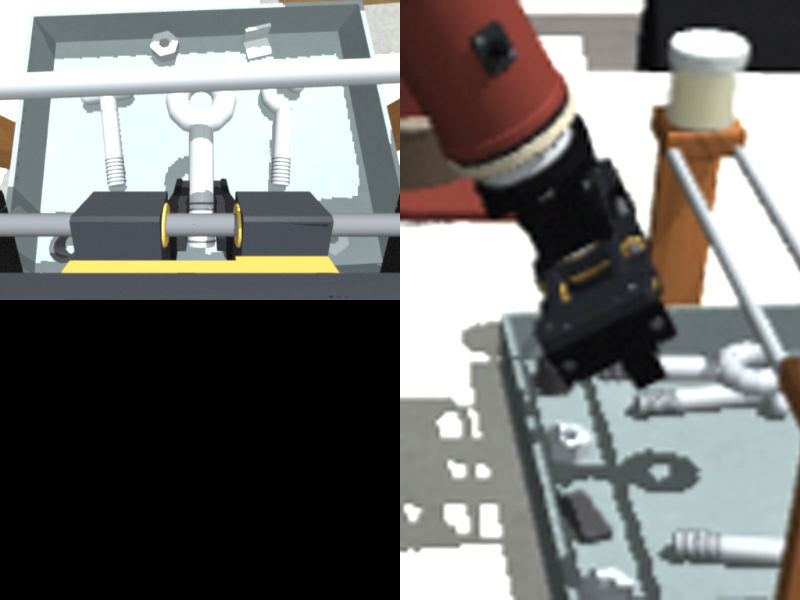

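>>> step_arm(moves=[[0.07, -1.2, 0, 0, 0, 0, 1], [0.07, -2.3, 0, 0, 0, 0, 1], [0.07, -2.3, 0, 0, 0, 0, 1], [0.07, -2.4, 0, 0, 0, 0, 1], [0.07, -2.3, 0.8, 0, 0, 0, 1], [0.07, -2, 2, 0, 0, 0, 1], [0.07, -2, 2, 0, 0, 0, 1], [0.07, -2, 2, 0, 0, 0, 1], [0.07, -2, 2, 0, 0, 0, 1], [0.07, -2, 1, 0, 0, -0.044, 1], [0.07, -2.2, 0, 0, 0, -0.044, 1], [0.07, -2.2, 0, 0, 0, -0.044, 1], [0.07, -2.2, 0, 0, 0, -0.044, 1], [0.07, -2.2, 0, 0, 0, -0.044, 1], [0.07, -2.2, 0, 0, 0, -0.044, 1], [0.07, -2.2, 0, 0, 0, -0.044, 1], [0.07, -2.2, 0, 0, 0, -0.044, 1], [0.07, -1.6, 0, 0, 0, -0.044, 1], [0, 0, 0, 0, 0, -0.044, 1], [0, 0, 0, 0, 0, 0, 1]])

```text
t: 7.52
eef_pos: [0.5458, -0.1905, 0.1959]
eef_rot: [-2.576, 0.51, -0.137]
force: [0.7, 0.1, -2.1]
gripper_width: 0.0165
```

```bash
python3 - <<'E'
from h import *
from scipy.spatial.transform import Rotation as R
s=ctrl.state();print(s["t"],s["eef_pos"],R.from_rotvec(s["eef_rot"]).as_matrix().round(3),s["joints"].round(2),s["force"],s["gripper_width"])
p=ctrl.camera_params("wrist");im=ctrl.camera("wrist")[:,:,::-1]
import pickle;pickle.dump((p,s["eef_pos"],s["eef_rot"]),open("w4.pkl","wb"))
cv2.imwrite("pics/w4.png",cv2.convertScaleAbs(cv2.resize(im,(800,600),interpolation=cv2.INTER_CUBIC),alpha=1.3))
E
```

```text
7.5167 [ 0.54583472 -0.19045547  0.19589795] [[ 0.924 -0.33   0.191]
 [-0.381 -0.801  0.461]
 [ 0.    -0.499 -0.867]] [-0.13  0.37  0.89  1.73 -0.78  1.45  0.57] [ 0.73118983  0.08304974 -2.1466917 ] 0.016501436894479995
```

View pics/w4.png

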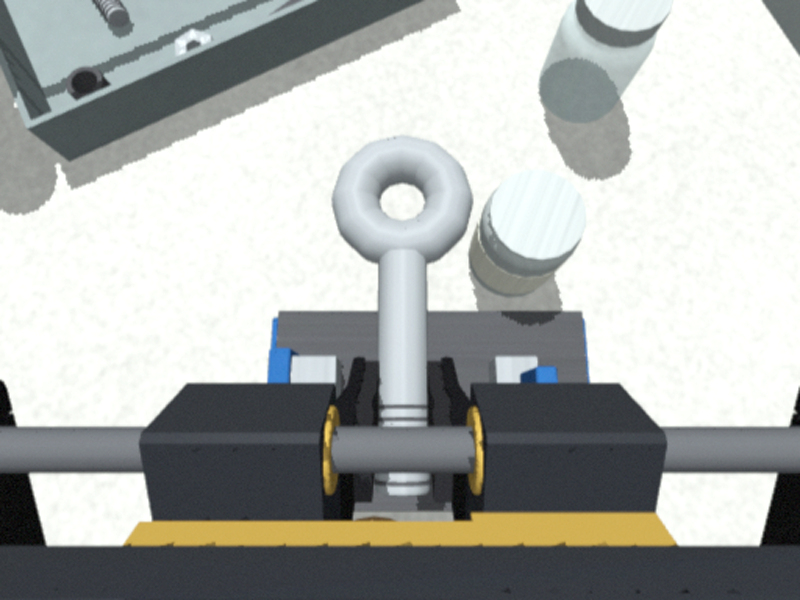

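```bash
python3 - <<'E'
from h import *
import pickle
from scipy.spatial.transform import Rotation as Ro
from scipy.optimize import least_squares
p,e,r=pickle.load(open("w4.pkl","rb"))
f=lambda u,v,z:back(p,u*.64,v*.64,z)
th=1.193;R=lambda th:np.array([[np.cos(th),-np.sin(th)],[np.sin(th),np.cos(th)]])
obs=np.array([f(278,312,.035),f(583,312,.035),f(336,357,.063),f(497,357,.063)])[:,:2]
for q,t in((obs,(.5545,-.1985)),): print("in vice0",((q-t)@R(th)).round(4))
a=obs[0]-obs[1];b=obs[2]-obs[3];print("y-axis yaw -> th",np.arctan2(a[1],a[0])-np.pi/2,np.arctan2(b[1],b[0])-np.pi/2,np.linalg.norm(a),np.linalg.norm(b))
loc=np.array([(.03,.05),(.03,-.05),(.065,-.115)]);o=obs[[2,3,1]]
s=least_squares(lambda x:(loc@R(x[2]).T+x[:2]-o).ravel(),[.5545,-.1985,1.19]);print(s.x,s.fun*1e3)
# bolt: eye ring and tail in tool frame
M=Ro.from_rotvec(r).as_matrix()
# unknown pitch psi about tool x, bolt: point at tcp offset; solve eye dist .066-.0064 from grip along d tilted
d=np.r_[M[:2,2],0];d/=np.linalg.norm(d)
print("bolt dir",np.arctan2(d[1],d[0]))
for psi in(-.2,-.1,0,.1):
  for off in (.0024,.0055):
    dd=d*np.cos(psi)+np.r_[0,0,1]*np.sin(psi)
    c=e+np.r_[0,0,off]-.0064*d
    print(psi,off,(proj(p,np.array([c+.066*dd,c+.039*dd,c-.039*dd,c-.029*dd]))/.64).round(0).tolist())
E
```

```text
in vice0 [[ 0.0655  0.0959]
 [ 0.0627 -0.114 ]
 [ 0.0306  0.0519]
 [ 0.0292 -0.0478]]
y-axis yaw -> th 1.1795140498943644 1.179508952294198 0.20996954877797522 0.09971723697023957
[ 0.55219846 -0.19776095  1.17510842] [ 0.0724883   0.15345812  0.16515819 -0.36080486 -0.2376465   0.20734673]
bolt dir 1.1787292438356183
-0.2 0.0024 [[403.0, 239.0], [403.0, 301.0], [403.0, 527.0], [403.0, 493.0]]
-0.2 0.0055 [[403.0, 236.0], [403.0, 299.0], [403.0, 529.0], [403.0, 495.0]]
-0.1 0.0024 [[403.0, 231.0], [403.0, 297.0], [403.0, 527.0], [403.0, 493.0]]
-0.1 0.0055 [[403.0, 228.0], [403.0, 295.0], [403.0, 529.0], [403.0, 495.0]]
0 0.0024 [[403.0, 224.0], [403.0, 294.0], [403.0, 525.0], [403.0, 492.0]]
0 0.0055 [[403.0, 221.0], [403.0, 292.0], [403.0, 527.0], [403.0, 494.0]]
0.1 0.0024 [[403.0, 218.0], [403.0, 292.0], [403.0, 522.0], [403.0, 491.0]]
0.1 0.0055 [[403.0, 214.0], [403.0, 289.0], [403.0, 524.0], [403.0, 492.0]]
```

>>> step_arm(moves=[[-0.2, -0.3, -1, 0, 0, 0, 1], [-0.2, -0.3, -2, 0, 0, 0, 1], [0, 0, -2.4, 0, 0, 0, 1], [0, 0, -2.4, 0, 0, 0, 1], [0, 0, -2.4, 0, 0, 0, 1], [0, 0, -2, 0, 0, 0, 1], [0, 0, -1.4, 0, 0, 0, 1], [0, 0, -0.6, 0, 0, 0, 1], [0, 0, 0, 0, 0, 0, 1], [0, 0, 0, 0, 0, 0, 1]])

```text
t: 8.4
eef_pos: [0.5431, -0.1947, 0.0549]
eef_rot: [-2.577, 0.501, -0.137]
force: [-0.7, 0.1, -2.6]
gripper_width: 0.0165
```

>>> step_arm(moves=[[0, 0, -0.4, 0, 0, 0, 1], [0, 0, -0.4, 0, 0, 0, 1], [0, 0, 0, 0, 0, 0, 1], [0, 0, -0.2, 0, 0, 0, 1], [0, 0, 0, 0, 0, 0, 1]])

```text
t: 8.82
eef_pos: [0.5429, -0.1946, 0.0445]
eef_rot: [-2.577, 0.501, -0.136]
force: [-0.5, 0.3, -3.6]
gripper_width: 0.0164
```

>>> step_arm(moves=[[0, 0, -0.15, 0, 0, 0, 1], [0, 0, 0, 0, 0, 0, 1], [0, 0, -0.15, 0, 0, 0, 1], [0, 0, 0, 0, 0, 0, 1]])

```text
t: 9.15
eef_pos: [0.543, -0.1948, 0.0417]
eef_rot: [-2.577, 0.501, -0.137]
force: [-0.4, -0.6, -0.3]
gripper_width: 0.0162
```

>>> step_arm(moves=[[0, 0, -0.1, 0, 0, 0, 1], [0, 0, 0, 0, 0, 0, 1], [0, 0, 0, 0, 0, 0, 1]])

```text
t: 9.4
eef_pos: [0.543, -0.1948, 0.0415]
eef_rot: [-2.576, 0.501, -0.137]
force: [-3.4, 0.0, 6.4]
gripper_width: 0.0164
```

>>> step_arm(moves=[[0, 0, 0, 0, 0, 0, 0.2], [0, 0, 0, 0, 0, 0, 0.2], [0, 0, 0, 0, 0, 0, 0.2], [0, 0, 0, 0, 0, 0, 0.2], [-0.2, -0.46, 0.87, 0, 0, 0, 0.2], [-0.4, -0.92, 1.73, 0, 0, 0, 0.2], [-0.5, -1.15, 2.2, 0, 0, 0, 0.2], [-0.5, -1.15, 2.2, 0, 0, 0, 0.2], [-0.5, -1.15, 2.2, 0, 0, 0, 0.2], [-0.5, -1.15, 2.2, 0, 0, 0, 0.2], [-0.5, -1.15, 2.2, 0, 0, 0, 0.2], [0, 0, 2, 0, 0, 0, 0.2], [0, 0, 0, 0, 0, 0, 0.2]])

```text
t: 10.48
eef_pos: [0.5122, -0.2687, 0.2011]
eef_rot: [-2.579, 0.503, -0.144]
force: [-0.2, 0.4, -0.0]
gripper_width: 0.0349
```

```bash
python3 - <<'E'
from h import *
s=ctrl.state();print(s["t"],s["eef_pos"],s["eef_rot"],s["joints"].round(2),s["force"],s["gripper_width"])
p=ctrl.camera_params("wrist");im=ctrl.camera("wrist")[:,:,::-1]
import pickle;pickle.dump((p,s["eef_pos"],s["eef_rot"]),open("w5.pkl","wb"))
cv2.imwrite("pics/w5.png",cv2.convertScaleAbs(cv2.resize(im,(800,600),interpolation=cv2.INTER_CUBIC),alpha=1.3))
E
```

```text
10.4833 [ 0.51218311 -0.26866133  0.20107174] [-2.57885143  0.50261833 -0.14373742] [ 0.02  0.44  0.9   1.66 -0.78  1.54  0.7 ] [-0.2328638   0.39546787 -0.01323799] 0.03486006773075338
```

View pics/w5.png

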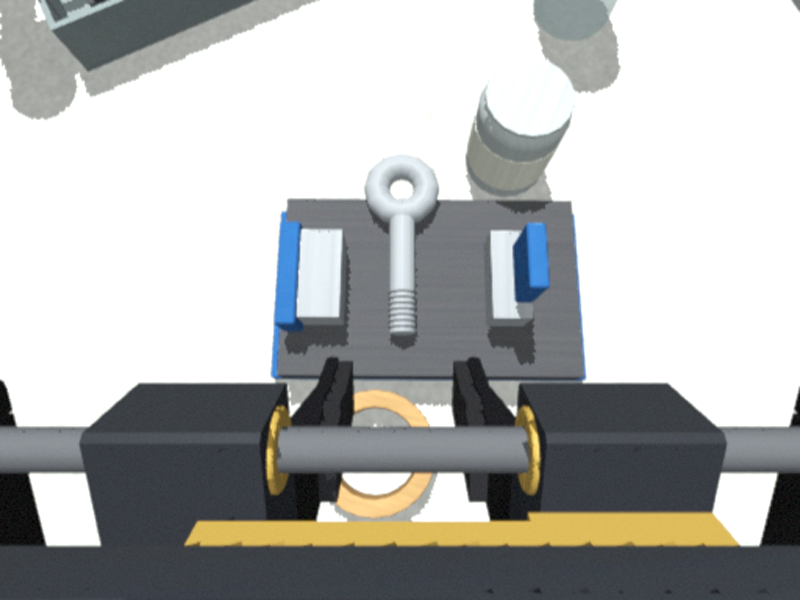

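```bash
python3 - <<'E'
from h import *
import pickle
p,e,r=pickle.load(open("w5.pkl","rb"))
th=1.179;R=np.array([[np.cos(th),-np.sin(th)],[np.sin(th),np.cos(th)]])
for n,u,v,z in[("eye",402,188,.044),("tail",402,333,.042),("fixed face",345,230,.063),("mov face",489,231,.063),("bed",288,200,.035),("bed2",570,201,.035),("tabtop",538,224,.103),("tabtopL",528,224,.103)]:
  print(n,((back(p,u*.64,v*.64,z)[:2]-[.5522,-.1978])@R).round(4))
E
```

```text
eye [0.0697 0.01  ]
tail [-0.0358  0.0095]
fixed face [0.03   0.0479]
mov face [ 0.03   -0.0481]
bed [0.0638 0.0937]
bed2 [ 0.0646 -0.1139]
tabtop [ 0.0192 -0.0696]
tabtopL [ 0.0192 -0.0637]
```

>>> step_arm(moves=[[2, 0.4, 0, -0.096, 0.04, 0, 1], [2, 0.4, 0, -0.096, 0.04, 0, 1], [2, 0.4, 0, -0.096, 0.04, 0, 1], [2, 0.4, 0, -0.096, 0.04, 0, 1], [2, 0.4, 0, -0.096, 0.04, 0, 1], [2, 0.4, 0, 0, 0, 0, 1], [2, 0.4, 0, 0, 0, 0, 1], [0, 0, 0, 0, 0, 0, 1], [0, 0, 0, 0, 0, 0, 1]])

```text
t: 11.28
eef_pos: [0.652, -0.2372, 0.1953]
eef_rot: [-3.082, 0.598, 0.008]
force: [0.1, -1.6, -0.4]
gripper_width: 0.0002
```

>>> step_arm(moves=[[0, 0, -2.5, 0, 0, 0, 1], [0, 0, -3, 0, 0, 0, 1], [0, 0, -3, 0, 0, 0, 1], [0, 0, -2, 0, 0, 0, 1], [0, 0, -1.2, 0, 0, 0, 1], [0, 0, 0, 0, 0, 0, 1], [0, 0, 0, 0, 0, 0, 1]])

```text
t: 11.87
eef_pos: [0.6512, -0.2387, 0.08]
eef_rot: [-3.08, 0.602, 0.006]
force: [-0.0, 0.2, 0.5]
gripper_width: 0.0002
```

>>> step_arm(moves=[[-0.74, 0.306, 0, 0, 0, 0, 1], [-0.74, 0.306, 0, 0, 0, 0, 1], [-0.74, 0.306, 0, 0, 0, 0, 1], [-0.74, 0.306, 0, 0, 0, 0, 1], [-0.74, 0.306, 0, 0, 0, 0, 1], [-0.74, 0.306, 0, 0, 0, 0, 1], [-0.74, 0.306, 0, 0, 0, 0, 1], [-0.37, 0.153, 0, 0, 0, 0, 1], [-0.37, 0.153, 0, 0, 0, 0, 1], [-0.37, 0.153, 0, 0, 0, 0, 1], [-0.37, 0.153, 0, 0, 0, 0, 1], [-0.37, 0.153, 0, 0, 0, 0, 1], [-0.37, 0.153, 0, 0, 0, 0, 1], [0, 0, 0, 0, 0, 0, 1], [0, 0, 0, 0, 0, 0, 1]])

```text
t: 13.12
eef_pos: [0.5776, -0.2069, 0.0794]
eef_rot: [-3.08, 0.6, 0.006]
force: [1.4, -1.7, 3.8]
gripper_width: 0.0008
```

>>> step_arm(moves=[[-0.28, 0.115, 0, 0, 0, 0, 1], [-0.28, 0.115, 0, 0, 0, 0, 1], [-0.28, 0.115, 0, 0, 0, 0, 1], [-0.28, 0.115, 0, 0, 0, 0, 1], [0, 0, 0, 0, 0, 0, 1], [0, 0, 0, 0, 0, 0, 1]])

```text
t: 13.62
eef_pos: [0.5667, -0.2025, 0.0794]
eef_rot: [-3.08, 0.6, 0.005]
force: [3.6, -1.5, 2.7]
gripper_width: 0.0009
```

>>> step_arm(moves=[[-0.18, 0.076, 0, 0, 0, 0, 1], [0, 0, 0, 0, 0, 0, 1], [-0.18, 0.076, 0, 0, 0, 0, 1], [0, 0, 0, 0, 0, 0, 1], [0, 0, 0, 0, 0, 0, 1]])

```text
t: 14.03
eef_pos: [0.5634, -0.2011, 0.0795]
eef_rot: [-3.08, 0.6, 0.004]
force: [4.9, -3.1, 1.0]
gripper_width: 0.0008
```

>>> step_arm(moves=[[-0.14, 0.057, 0, 0, 0, 0, 1], [0, 0, 0, 0, 0, 0, 1], [-0.14, 0.057, 0, 0, 0, 0, 1], [0, 0, 0, 0, 0, 0, 1], [0, 0, 0, 0, 0, 0, 1]])

```text
t: 14.45
eef_pos: [0.5607, -0.1999, 0.0795]
eef_rot: [-3.08, 0.6, 0.004]
force: [4.7, -2.2, 1.5]
gripper_width: 0.0001
```

>>> step_arm(moves=[[-0.09, 0.038, 0, 0, 0, 0, 1], [0, 0, 0, 0, 0, 0, 1], [-0.09, 0.038, 0, 0, 0, 0, 1], [0, 0, 0, 0, 0, 0, 1], [0, 0, 0, 0, 0, 0, 1]])

```text
t: 14.87
eef_pos: [0.5589, -0.1992, 0.0795]
eef_rot: [-3.08, 0.6, 0.004]
force: [5.5, -3.4, 1.4]
gripper_width: 0.0003
```

>>> step_arm(moves=[[-0.14, 0.057, 0, 0, 0, 0, 1], [0, 0, 0, 0, 0, 0, 1], [-0.14, 0.057, 0, 0, 0, 0, 1], [0, 0, 0, 0, 0, 0, 1], [0, 0, 0, 0, 0, 0, 1]])

```text
t: 15.28
eef_pos: [0.5562, -0.1981, 0.0795]
eef_rot: [-3.08, 0.6, 0.004]
force: [5.6, -2.8, 1.7]
gripper_width: 0.0006
```

>>> step_arm(moves=[[-0.14, 0.057, 0, 0, 0, 0, 1], [0, 0, 0, 0, 0, 0, 1], [-0.14, 0.057, 0, 0, 0, 0, 1], [0, 0, 0, 0, 0, 0, 1], [0, 0, 0, 0, 0, 0, 1]])

```text
t: 15.7
eef_pos: [0.5558, -0.1979, 0.0799]
eef_rot: [-3.082, 0.6, -0.004]
force: [17.0, -8.0, -7.7]
gripper_width: 0.0002
```

>>> step_arm(moves=[[-0.14, 0.057, 0, 0, 0, 0, 1], [0, 0, 0, 0, 0, 0, 1], [0, 0, 0, 0, 0, 0, 1]])

```text
t: 15.95
eef_pos: [0.5557, -0.1978, 0.0802]
eef_rot: [-3.083, 0.6, -0.009]
force: [21.9, -10.3, -10.5]
gripper_width: 0.0003
```

Now back off, rise and look.

>>> step_arm(moves=[[0.6, -0.25, 0, 0, 0, 0, 1], [0.9, -0.38, 0, 0, 0, 0, 1], [0.9, -0.38, 0, 0, 0, 0, 1], [0.9, -0.38, 0.5, 0, 0, 0, 1], [0, 0, 3, 0, 0, 0, 1], [0, 0, 3, 0, 0, 0, 1], [0, 0, 3, 0, 0, 0, 1], [0, 0, 3, 0, 0, 0, 1], [-0.5, -2, 2, 0, 0, 0, 1], [-1, -3, 2, 0, 0, 0, 1], [-1, -3, 0, 0, 0, 0, 1], [-1, -3, 0, 0, 0, 0, 1], [0, 0, 0, 0, 0, 0, 1], [0, 0, 0, 0, 0, 0, 1]])

```text
t: 17.12
eef_pos: [0.5478, -0.3227, 0.2442]
eef_rot: [-3.079, 0.608, 0.008]
force: [0.2, 0.3, -0.2]
gripper_width: 0.0004
```

```bash
python3 - <<'E'
from h import *
s=ctrl.state();print(s["t"],s["eef_pos"],s["force"])
p=ctrl.camera_params("wrist");im=ctrl.camera("wrist")[:,:,::-1]
import pickle;pickle.dump((p,s["eef_pos"],s["eef_rot"]),open("w6.pkl","wb"))
T=ctrl.camera("top")[:,:,::-1]
o=np.zeros((600,800,3),np.uint8);o[:384,:512]=im
o[384:,:300]=cv2.resize(T[145:289,290:490],(300,216));o[:480,512:]=cv2.resize(T[130:330,95:215],(288,480))
cv2.imwrite("pics/w6.png",cv2.convertScaleAbs(o,alpha=1.4))
E
```

```text
17.1167 [ 0.54777202 -0.32270178  0.24422557] [ 0.18533387  0.28882454 -0.20509262]
```

View pics/w6.png

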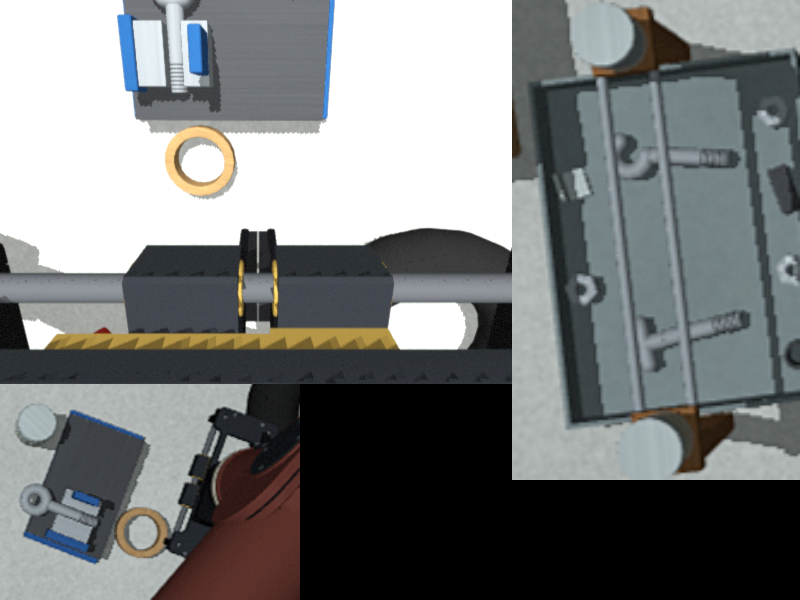

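>>> step_arm(moves=[[0, 2, 0, 0, 0, 0, 1], [0, 2, 0, 0, 0, 0, 1], [0, 2, 0, 0, 0, 0, 1], [0, 1.5, 0, 0, 0, 0, 1], [0, 0, 0, 0, 0, 0, 1], [0, 0, 0, 0, 0, 0, 1]])

```text
t: 17.72
eef_pos: [0.5504, -0.2429, 0.2443]
eef_rot: [-3.081, 0.594, 0.006]
force: [-0.8, -0.6, -1.2]
gripper_width: 0.0006
```

```bash
python3 - <<'E'
from h import *
p=ctrl.camera_params("wrist");im=ctrl.camera("wrist")[:,:,::-1]
import pickle;pickle.dump(p,open("w7.pkl","wb"))
cv2.imwrite("pics/w7.png",cv2.convertScaleAbs(cv2.resize(im[:230,60:367],(800,600),interpolation=cv2.INTER_CUBIC),alpha=1.2))
E
```

```text
(no output)
```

View pics/w7.png

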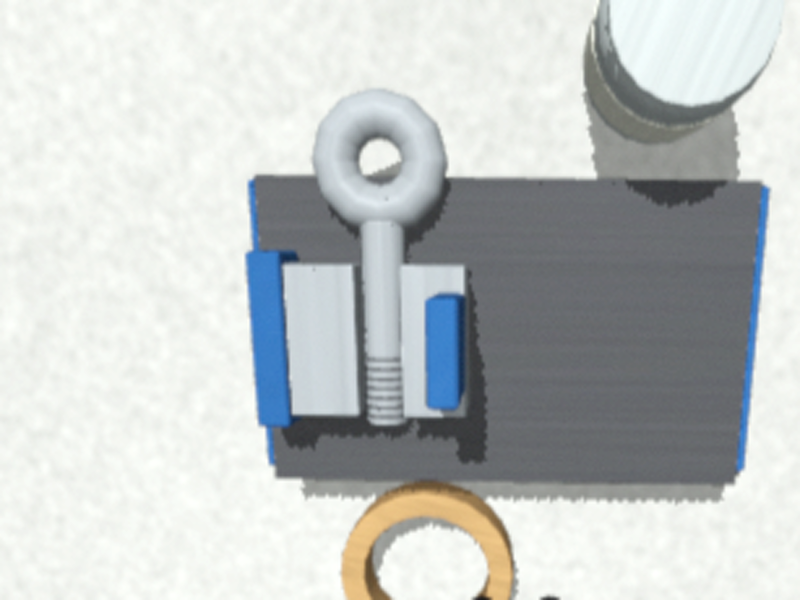

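```bash
python3 - <<'E'
from h import *
import pickle
p=pickle.load(open("w7.pkl","rb"))
th=1.179;R=np.array([[np.cos(th),-np.sin(th)],[np.sin(th),np.cos(th)]])
S=307/800
V=lambda u,v,z:((back(p,60+u*S,v*230/600,z)[:2]-[.5522,-.1978])@R*1e3).round(1)
for n,*a in[("eye",380,158,.044),("eyeL",313,158,.044),("eyeR",447,158,.044),("eyeT",380,88,.044),("tail",386,422,.044),("shankL",361,235,.044),("shankR",404,235,.044),("shL2",367,405,.044),("shR2",404,405,.044),("ff",356,265,.063),("ff2",359,413,.063),("mf",402,266,.063),("mf2",403,413,.063),("bed",254,177,.035),("bed2",765,182,.035),("bed3",735,482,.035),("bed4",277,478,.035),("tab",445,295,.103),("tab2",445,408,.103)]: print(n,V(*a))
E
```

```text
eye [71.4 40.6]
eyeL [71.1 67.4]
eyeR [71.7 13.8]
eyeT [96.8 39.7]
tail [-35.5  41.7]
shankL [42.  49.4]
shankR [42.2 31.8]
shL2 [-28.2  49.7]
shR2 [-28.   33.7]
ff [30.5 48.4]
ff2 [-28.1  49.7]
mf [30.3 30.4]
mf2 [-27.9  31.6]
bed [64.4 94.2]
bed2 [  64.7 -116.3]
bed3 [ -63.1 -114.9]
bed4 [-63.8  93.7]
tab [21.5 10.3]
tab2 [-18.3  10.8]
```

```bash
python3 -c "
from cell import ctrl
print(ctrl.finish_job(),ctrl.state()['t'])"
```

```text
the job is handed in; nothing more can be done
the job is handed in; nothing more can be done
```

The eye bolt is clamped in the vice, and I have handed the job in at about 17.8 s; no verdict is reported.

I picked the middle bolt in the bin, the one with the closed ring. I gripped its shank with the tool tilted about 30° from the bin's -x side. I drew it out under the rods, laid it on the vice bed, then pushed the jaw tab with closed fingers until the push reached about 24 N.

My last checks, from the final wrist image:

| Check | Measured | Required |
|---|---|---|
| Jaw gap | about 18 mm | under 21 mm |
| Eye centre from middle of jaws (vice +x) | about 71 mm | 56–77 mm |
| Shank across the bed (vice y) | about 41 mm | 32–50 mm |
| Squareness | within about 0.02 rad | below 0.1 rad |

- **Flat on the bed:** the bolt's length measured 132 mm and its eye 54 mm, so it lies flat at bed height.
- **Bin and bench:** the last overhead view showed the other two bolts and the loose parts in the bin; the coupling and one nut were partly cut off at its edge. The tin and tape looked unmoved. The screw jar was outside the last crops, and the arm did not go near it.
- **Shelf:** there was no direct shelf force reading. The wrist force stayed under about 4 N wherever I read it near the rods.
- **Disagreements:** my first estimate of where the bolt sat in the grip was about 9 mm off along the shank. I corrected it before placing. The early vice pose was also 2–3 mm off, and I refined it from the wrist camera.

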